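Set the turntable speed controller to 45.2 rpm

TASK

Set the three thumbwheels of the turntable's speed controller to 4, 5 and 2, reading from its front left to right (45.2 rpm), each clicked home on its digit, and then press the load button right down so that the controller takes the speed. Use light finger pressure, as the wheels and their spindles are delicate, and leave everything else on the cart where it is.

Things in the scene. Friction and masses are not known exactly. Their poses are not given: they have to be found in the camera images.
- controller: turntable speed controller, a dark steel box 200 deep (x) x 220 wide (y) mm with aluminium front, fixed to the cart; origin on the cart under its middle, front towards -x, +y on the left seen from the front. Top plate level at z 62 mm; near the front, on the line x = -50 mm, three black thumbwheels in grey frames and, right of them, the load button. More than 25 N on it does damage
- tens_top (a point): where the topmost point of the rim of the left thumbwheel should be: x -50, y +62, z 77 mm in the controller's frame. The switch modules are snapped in unevenly: the wheel with its frame really stands up to 2.5 mm higher or lower than this, each differently. Wheels 40 mm in diameter, 14 mm thick, axles along y, 10 mm out of their frames; they do not give
- units_top (a point): where the topmost point of the rim of the middle thumbwheel should be: x -50, y +26, z 77 mm in the controller's frame. The switch modules are snapped in unevenly: the wheel with its frame really stands up to 2.5 mm higher or lower than this, each differently. A fingertip pressing on the smooth rim rolls it by friction, 12.6 mm per digit; too light a touch slips
- tenths_top (a point): where the topmost point of the rim of the right thumbwheel should be: x -50, y -10, z 77 mm in the controller's frame. The switch modules are snapped in unevenly: the wheel with its frame really stands up to 2.5 mm higher or lower than this, each differently. White dots on the rims, 0 to 9, give the digit: the uppermost group, between white index bars, is set
- tens (a joint): reading (rad) of the left thumbwheel, the tens of rpm: digit x 0.6283, so 0 = digit 0 and 5.655 = digit 9; it grows as the top of the wheel is rolled away from the front (to the controller's +x) and shrinks as it is rolled towards the front. End stops just below 0 and above 9
- units (a joint): reading (rad) of the middle thumbwheel, the units of rpm: digit x 0.6283, so 0 = digit 0 and 5.655 = digit 9; it grows as the top of the wheel is rolled away from the front (to the controller's +x) and shrinks as it is rolled towards the front. Getting over a click takes about 2 N along the rim
- tenths (a joint): reading (rad) of the right thumbwheel, the tenths of rpm: digit x 0.6283, so 0 = digit 0 and 5.655 = digit 9; it grows as the top of the wheel is rolled away from the front (to the controller's +x) and shrinks as it is rolled towards the front. A sprung click pulls a released wheel home to the nearest digit
- load_top (a point): centre of the top of the load button, a round black button 22 mm across in an aluminium collar 38 mm across and 12 mm high; at rest its top is at x -50, y -75, z 83 mm in the controller's frame, 9 mm above the collar; it moves with the button
- load (a joint): how far the load button is pressed (m), 0 up, 0.005 right down on a hard stop; it springs back; starts to move at about 2 N, fully down takes about 6 N
- record_weight: silver turned record weight, 72 mm across, 48 mm high, 0.3 kg, standing loose on the rear deck of the controller; origin under its middle
- headshell: chrome headshell with cartridge, 75 x 30 x 20 mm, lying loose on the cart; origin under its middle
- tweezers: stainless tweezers, 125 mm long (along x), 10 mm high, lying loose on the cart; origin under the middle
- pot: small empty green ceramic pot, 84 mm across, 75 mm high, loose on the cart; origin under its middle
- adapter: aluminium record adapter puck, 38 mm across, 12 mm high, loose on the cart; origin under its middle
- driver: small screwdriver, 130 mm long (along x), lying loose on the cart; origin under its middle

How it is judged:
By the outcome, as a careful person would: the job done as asked, in the order asked, and still so for the second after the job is handed in, with the robot touching nothing.
It also fails if it takes over 64 s, if anything falls off the work surface, if the arm or the gripper's body presses on something with over 40 N, if the wrist force passes 120 N, or if a joint passes its speed limit or range.

ROBOT

A 7-joint arm with a two-finger parallel gripper is mounted at the origin on the work surface. World frame = base frame: x ahead of the robot, y to its left, z up, the work surface at z = 0. Lengths are in m, angles in rad, forces in N, time in s.
With the tool pointing down it reaches from about 0.4 to 0.875 m from the base axis. Payload 4.4 kg.
Tool frame: the origin (TCP) lies midway between the tips of the shut fingers; the grasp point (between the pads) lies 19 mm behind it; z points along the fingers, y is the line along which they close (so a half turn about z gives the same grasp; the last joint's range is limited). The gripper opens to 85 mm and grips with 20 to 120 N. Pads are 22 mm wide; open, the fingers measure 114 mm over their backs; the gripper's body (76 mm by 85 mm) begins 54 mm behind the grasp point. The pads swing forward as they close: fully open they stand 13 mm farther back than shut.
Start: joints at [1.246, 0.628, 0.038, 1.517, -0.027, 0.996, -0.02], TCP at [0.166, -0.628, 0.231] pointing down, gripper open.
Joint ranges: [-3.06, 3.06], [-0.37, 2.12], [-1.25, 1.32], [0.18, 2.47], [-1.1, 4.24], [0.23, 1.98], [-2.94, 2.94]. Speed limits (rad/s): [2.57, 2.57, 3.14, 3.14, 3.14, 3.14, 3.14].

INTERFACE

Orientations are given as a unit quaternion [w, x, y, z].
In Python, from rig import env, hand, solver, eyes, ticket, status gives the robot as it stands. Calls block until the motion is done:
- env.reach(position, orientation): joint-space move of the TCP to a pose.
- env.servo_line(position, velocity=0.15, frame=None, stop_force=None): straight line of the TCP; frame=None keeps the orientation; velocity is the mean speed in m/s. With stop_force (N) it stops when the force on the tool has changed by that much, and returns True; else False.
- env.move_joints(angles): joint-space move.
- hand.release() and hand.grasp(effort=None): open the fingers fully, or close them until they stop; effort is the grip in N (None keeps the last).
- env.wait(seconds).
- solver.solve_ik(position, orientation): joint angles nearest the present ones, or None.
- eyes.grab_frame(name): name is "scene" or "top" or "wrist"; returns a dict with "img" (480x640x3 uint8, blue, green, red), "z_map" (480x640 float32, m along the optical axis (not along the pixel's ray), 0 where there is no reading), "fovy" (degrees; the focal length in pixels is half the picture's height over the tangent of half this angle, whatever the lens; pixels are square), "cx", "cy" (the principal point, pixels), "dist" ([k1, k2, p1, p2, k3] as OpenCV has them; the pictures are not rectified), "world_from_camera" (4x4, takes a point from camera to world coordinates). Camera axes: x right, y up, looking along -z (the intrinsics and any distortion apply to the point x, -y, -z); pixel columns grow to the right and rows downward; lengths in m; the calibration is good to about 2 mm. A picture is of the moment at which its call begins.
A pose or a line that the arm cannot do raises env.IKError and nothing moves.
- ticket.job_done(): hands the job in; it is judged then, once.
Readings, each from a call of its own:
- status.get_time(): time.
- status.get_qpos(): joint angles.
- status.get_dq(): joint speeds.
- status.get_tau(): joint torques, N m.
- status.get_ee_pos(): TCP position.
- status.get_orientation(): TCP orientation.
- status.get_force(): force on the tool from outside, world axes, zero at the start.
- status.get_ft_torque(): the same for the moment, N m.
- status.get_opening(): finger opening in m.
- status.get_finger_force(): force on a finger pad.
Only numpy, scipy, OpenCV 4.12 (cv2) and the standard library are available. Lean on these libraries where they do the work, as an engineer would, in place of code of your own. Each camera call takes 0.05 s, during which the arm holds its last target. There are 200 camera calls.

## Working session

There is one attempt and no reset: what is moved stays moved. The work goes in short steps, each a Python script; the robot and the scene stay as the last script left them, time stands still between calls to the robot, and variables do not carry over. Pictures are saved under pics/ and viewed, at most 10 in all, crops included, and the job is handed in when it is done.

```bash
mkdir -p pics; ls; python3 - <<'E'
from rig import env,hand,solver,eyes,ticket,status
import cv2,numpy as np
for n in ["scene","top"]:
    f=eyes.grab_frame(n); cv2.imwrite(f"pics/{n}0.png",f["img"]); np.save(f"{n}0.npy",f,allow_pickle=True)
    print(n,f["fovy"],f["cx"],f["cy"],f["dist"],np.round(f["world_from_camera"],3).tolist())
print(status.get_time(),status.get_ee_pos(),status.get_orientation())
E
```

```text
pics
scene 47.09215611920634 313.1505308831443 241.85192415245186 [-0.04852755  0.          0.          0.          0.        ] [[-0.812, -0.482, 0.33, 0.912], [0.584, -0.657, 0.476, 0.556], [-0.013, 0.579, 0.815, 0.964], [0.0, 0.0, 0.0, 1.0]]
top 44.612036456231394 315.18357153434215 249.1169821055667 [-0.19665332  0.          0.          0.          0.        ] [[0.028, 0.995, -0.094, 0.433], [-1.0, 0.027, -0.012, 0.016], [-0.01, 0.094, 0.996, 1.325], [0.0, 0.0, 0.0, 1.0]]
0.1 [ 0.16623659 -0.62779721  0.23047265] [-8.49680075e-04  9.91639736e-01  1.29034489e-01 -1.09033782e-04]
```

View pics/scene0.png

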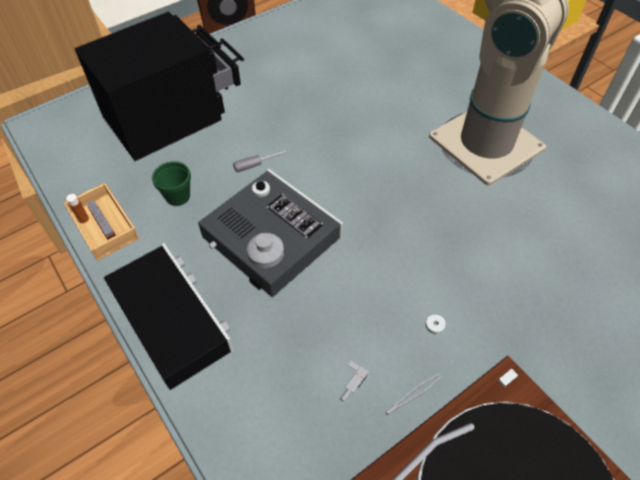

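View pics/top0.png

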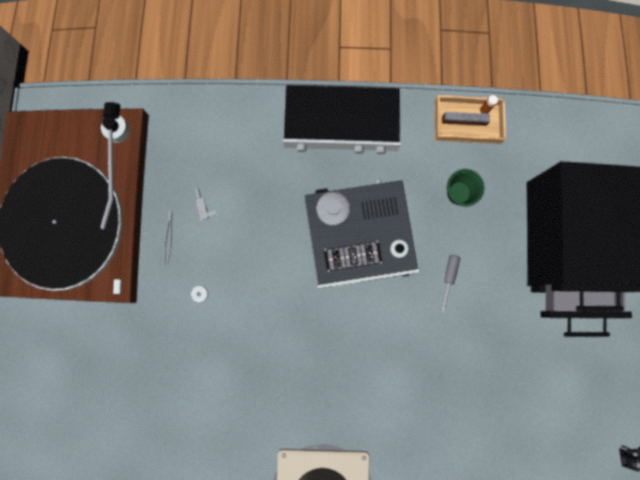

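The scene view shows the controller mid-table around (270,235), with the record weight at (265,248). In the top view its top plate has corners at about (306,193), (404,181), (418,271) and (318,284). The thumbwheels are at (353,256) and the collar with the load button at (399,248).

```bash
cat > h.py <<'E'
import numpy as np,cv2
def ray(f,uv,z):
    "pixels -> world points on the plane of height z"
    fl=240/np.tan(np.radians(f["fovy"]/2)); K=np.array([[fl,0,f["cx"]],[0,fl,f["cy"]],[0,0,1]])
    p=cv2.undistortPoints(np.array(uv,float).reshape(-1,1,2),K,np.array(f["dist"])).reshape(-1,2)
    T=np.array(f["world_from_camera"]); d=np.c_[p[:,0],-p[:,1],-np.ones(len(p))]@T[:3,:3].T; o=T[:3,3]
    return o+d*((z-o[2])/d[:,2])[:,None]
def proj(f,P):
    fl=240/np.tan(np.radians(f["fovy"]/2)); K=np.array([[fl,0,f["cx"]],[0,fl,f["cy"]],[0,0,1]])
    T=np.linalg.inv(np.array(f["world_from_camera"])); c=np.atleast_2d(P)@T[:3,:3].T+T[:3,3]
    c=c*[1,-1,-1]
    return cv2.projectPoints(c,np.zeros(3),np.zeros(3),K,np.array(f["dist"]))[0].reshape(-1,2)
E
python3 - <<'E'
from h import *
f=np.load("top0.npy",allow_pickle=True).item()
im=f["img"]; hsv=cv2.cvtColor(im,cv2.COLOR_BGR2HSV)
g=im.max(2)
m=np.zeros(g.shape,np.uint8); m[170:300,295:430]=((g<95)[170:300,295:430])*255
m=cv2.morphologyEx(m,cv2.MORPH_CLOSE,np.ones((9,9)))
m=cv2.morphologyEx(m,cv2.MORPH_OPEN,np.ones((15,15)))
c=max(cv2.findContours(m,0,2)[0],key=cv2.contourArea)
q=ray(f,c.reshape(-1,2),0.062)[:,:2].astype(np.float32)
r=cv2.minAreaRect(q); print(r, cv2.boxPoints(r))
b=np.zeros(g.shape,np.uint8); b[235:262,386:412]=((im.min(2)>140)[235:262,386:412])*255
M=cv2.moments(max(cv2.findContours(b,0,2)[0],key=cv2.contourArea)); uv=[M['m10']/M['m00'],M['m01']/M['m00']]
print(uv,ray(f,[uv],0.074))
E
```

```text
((0.5928449034690857, -0.06666012108325958), (0.1967134028673172, 0.2158617228269577), 10.372769355773926) [[ 0.4766625   0.02179756]
 [ 0.5155288  -0.19053638]
 [ 0.7090273  -0.1551178 ]
 [ 0.670161    0.05721614]]
[398.81893939393933, 248.25378787878785] [[ 0.55724884 -0.14867283  0.074     ]]
```

```bash
cat >> h.py <<'E'
YAW=np.radians(10.37); C=np.array([.593,-.0667])
R2=np.array([[np.cos(YAW),-np.sin(YAW)],[np.sin(YAW),np.cos(YAW)]])
def W(x,y,z): return np.r_[C+R2@[x,y],z]
def Q(phi): return np.array([0,np.cos(phi/2),np.sin(phi/2),0])
E
python3 - <<'E'
from h import *
from rig import env,hand,solver,eyes,ticket,status
f=np.load("top0.npy",allow_pickle=True).item()
print("box top z",1.325-np.percentile(f["z_map"][170:285,560:640],[2,50]))
t=status.get_time()
p=status.get_ee_pos(); env.servo_line([p[0],p[1],.40],velocity=.3); print(status.get_time())
env.reach(W(-.05,.0,.30),Q(YAW)); print(status.get_time(),status.get_qpos())
hand.grasp(20); print(status.get_time(),status.get_opening(),status.get_ee_pos(),W(-.05,0,.3),status.get_force())
f=eyes.grab_frame("wrist"); np.save("w1.npy",f,allow_pickle=True); cv2.imwrite("pics/w1.png",f["img"])
print(f["world_from_camera"],f["fovy"])
E
```

```text
box top z [0.21942545 0.20704688]
0.8083
3.2167 [ 0.27250191  0.41901274 -0.26700812  1.70486203  0.12591515  1.03433736
 -1.42864597]
3.9833 4.212380388822769e-05 [ 0.54382634 -0.07566967  0.30001288] [ 0.54381671 -0.07570021  0.3       ] [-0.68939294  0.34753488  0.12295064]
[[ 1.80098943e-01  9.40149244e-01  2.89281471e-01  6.18359768e-01]
 [-9.83648369e-01  1.72285960e-01  5.24731722e-02 -6.21144202e-02]
 [-5.06522821e-04 -2.94001610e-01  9.55804790e-01  4.43914462e-01]
 [ 0.00000000e+00  0.00000000e+00  0.00000000e+00  1.00000000e+00]] 62.38422205542202
```

View pics/w1.png

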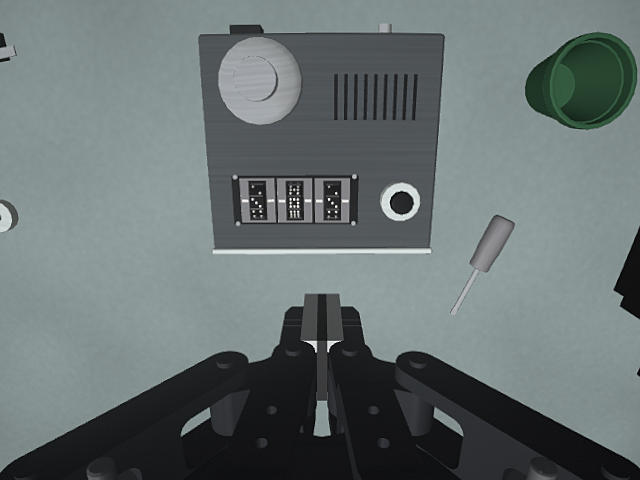

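The wrist view shows the controller square-on. The three wheels are at about (258,200), (295,200) and (332,200), with the index bars at row ~201, and the button is at (401,201). The dots are too small to read, so I'll go closer.

```bash
python3 - <<'E'
from h import *
from rig import env,hand,solver,eyes,ticket,status
env.servo_line(W(-.105,.02,.15),velocity=.25)
f=eyes.grab_frame("wrist"); np.save("w2.npy",f,allow_pickle=True)
P=[W(-.05,y,.077) for y in(.062,.026,-.01)]+[W(-.05,-.075,.083)]
uv=proj(f,P); print(uv,status.get_time())
b=f["img"][60:300,90:560]; 
u0,v0=uv[1]; x=int(u0-130); y=int(max(0,v0-80))
im=f["img"][y:y+150,x:x+260]; print(x,y)
cv2.imwrite("pics/w2.png",cv2.resize(im,None,fx=3,fy=3,interpolation=cv2.INTER_CUBIC))
E
```

```text
[[243.97627286 161.45606971]
 [310.08946121 161.28473353]
 [376.31962201 161.37759259]
 [498.68051288 163.40126437]] 4.875
180 81
```

View pics/w2.png

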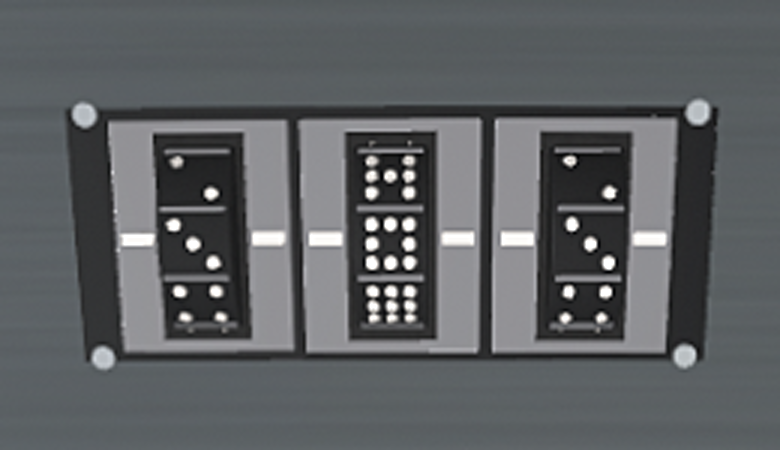

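The dots read 3, 8, 3 between the index bars at crop row ~240, and the predicted wheel centres match. The wheels therefore need +1, −3 and −1 digits. I'll start with a careful first touch on the tens wheel.

```bash
cat > roll.py <<'E'
from h import *
from rig import env,hand,solver,eyes,ticket,status
def stroke(y,d,F=7.,over=1.0,hop=.006,ztop=None):
    "roll the wheel at controller y by one digit in direction d"
    L=(12.6+over)/1000; x0=-.05-d*L/2
    z=.087 if ztop is None else ztop+.004
    p=status.get_ee_pos()
    env.servo_line(W(x0,y,max(p[2],z)),velocity=.2); env.servo_line(W(x0,y,z),velocity=.15)
    env.wait(.1); f0=status.get_force()
    hit=env.servo_line(W(x0,y,.0715),velocity=.012,stop_force=F*.6)
    zt=status.get_ee_pos()[2]; zc=zt; log=[("touch",hit,round(zt,4),np.round(status.get_force()-f0,1))]
    if not hit: print(log); env.servo_line(W(x0,y,.1)); return None
    for i in range(4):      # settle the pressure
        fz=(status.get_force()-f0)[2]; 
        if abs(fz-F)<1: break
        zc-=np.clip((F-fz)*1e-4,-.0004,.0004); env.servo_line(W(x0,y,zc),velocity=.02)
    log.append(("set",round(zc,4),np.round(status.get_force()-f0,1)))
    for s in np.linspace(0,1,8)[1:]:
        fz=(status.get_force()-f0)[2]; zc-=np.clip((F-fz)*1e-4,-.0003,.0003)
        env.servo_line(W(x0+d*L*s,y,zc),velocity=.03)
        f=R2.T@(status.get_force()-f0)[:2]; log.append((round(zc,4),round(f[0],1),round((status.get_force()-f0)[2],1)))
    e=W(x0+d*L,y,zt+hop); env.servo_line(e,velocity=.1)
    for l in log: print(*l)
    return zt
def look(name):
    env.servo_line(np.r_[status.get_ee_pos()[:2],.12],velocity=.25); env.servo_line(W(-.105,.02,.15),velocity=.25)
    f=eyes.grab_frame("wrist"); cv2.imwrite(f"pics/{name}.png",cv2.resize(f["img"][100:225,180:440],None,fx=2,fy=2,interpolation=cv2.INTER_CUBIC))
    print(status.get_time())
E
python3 - <<'E'
from roll import *
env.servo_line(W(-.0568,.062,.10),velocity=.2)
print(stroke(.062,1)); look("a1")
E
```

```text
touch True 0.0746 [-0.1  0.   5. ]
set 0.0742 [0.3 1.8 6.4]
0.0741 -1.8 8.5
0.0742 -2.4 7.1
0.0743 -0.1 5.8
0.0741 2.2 5.0
0.0739 0.8 7.6
0.074 1.2 8.5
0.0741 -0.8 7.3
0.07458092422528093
10.325
```

View pics/a1.png

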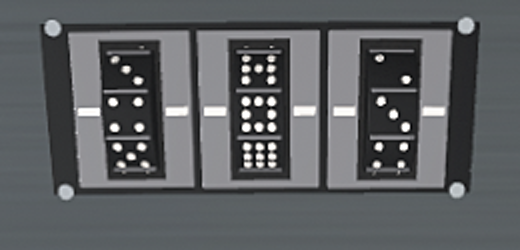

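The tens wheel now shows 4, centred between its bars at (125,112). Next come units −3 and tenths −1.

```bash
python3 - <<'E'
from roll import *
env.servo_line(W(-.0432,.026,.10),velocity=.2)
z=stroke(.026,-1)
for _ in range(2): z=stroke(.026,-1,ztop=z)
print(status.get_time())
env.servo_line(np.r_[status.get_ee_pos()[:2],.095]); env.servo_line(W(-.0432,-.01,.095),velocity=.2)
stroke(-.01,-1); look("a2")
E
```

```text
touch True 0.0762 [-1.1 -0.   5.6]
set 0.0756 [0.2 0.3 6.6]
0.0756 0.6 6.1
0.0755 0.5 6.3
0.0754 1.1 6.4
0.0754 -1.5 9.8
0.0756 -2.7 8.7
0.0758 -1.7 7.0
0.0758 -1.2 5.6
touch True 0.0762 [ 0.5 -0.4  4.3]
set 0.0756 [0.5 0.4 6.5]
0.0756 0.3 6.2
0.0755 1.3 5.4
0.0753 1.9 6.7
0.0753 0.6 8.7
0.0754 -1.2 9.9
0.0757 -1.0 6.9
0.0757 -0.1 6.8
touch True 0.0761 [-1.1  0.6  5.5]
set 0.0757 [-0.6 -1.   6.5]
0.0757 0.4 6.2
0.0756 0.2 6.4
0.0755 0.9 6.4
0.0754 -2.5 11.0
0.0757 -2.6 8.3
0.0759 -1.0 6.3
0.0758 -0.4 5.1
22.2417
touch True 0.0771 [ 0.5 -1.   5.5]
set 0.0765 [0.7 0.6 7.1]
0.0765 1.1 6.1
0.0764 2.3 6.8
0.0764 2.1 6.5
0.0763 -0.4 9.1
0.0765 -0.7 9.3
0.0767 -0.6 7.0
0.0767 0.3 6.1
27.7917
```

View pics/a2.png

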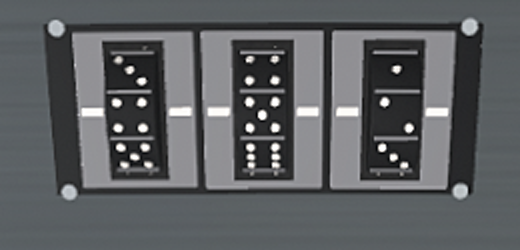

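The wheels read 4, 5, 2, each centred on its bars. Now I'll press the load button.

```bash
python3 - <<'E'
from roll import *
env.servo_line(W(-.05,-.075,.12),velocity=.2); env.servo_line(W(-.05,-.075,.09),velocity=.15)
env.wait(.15); f0=status.get_force()
hit=env.servo_line(W(-.05,-.075,.0745),velocity=.012,stop_force=11)
env.wait(.3); print(hit,status.get_ee_pos()[2],(status.get_force()-f0),status.get_time())
E
```

```text
True 0.07810795074974133 [-0.99917276  0.66855249  5.47792459] 30.275
```

The force reached 11 N near the expected stop at z 78 mm, then relaxed. I'll hold it firmly on the stop to be sure.

```bash
python3 - <<'E'
from roll import *
f0=np.array([-.3,.3,.2]); z=status.get_ee_pos()[2]
for i in range(12):
    z-=.0002; env.servo_line(W(-.05,-.075,z),velocity=.02); env.wait(.1)
    fz=status.get_force()[2]; print(round(z,4),round(status.get_ee_pos()[2],4),round(fz,1))
    if fz>12: break
env.wait(.3); print(status.get_force())
env.servo_line(W(-.05,-.075,.12),velocity=.1); look("a3")
f=eyes.grab_frame("top"); cv2.imwrite("pics/top1.png",f["img"][60:320,120:520])
E
```

```text
0.0779 0.0783 6.0
0.0777 0.0781 6.7
0.0775 0.0781 7.7
0.0773 0.0781 9.7
0.0771 0.078 10.1
0.0769 0.078 12.4
[-3.14474104 -0.22821084 11.71351362]
34.1667
```

View pics/a3.png

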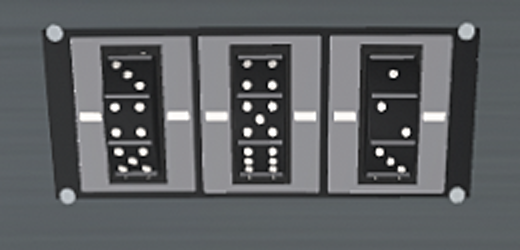

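The force kept rising while the tip stayed at 78.0 mm, so the button was hard on its stop. The wheels still read 4, 5, 2.

```bash
python3 -c "
from rig import ticket
print(ticket.job_done())"
```

```text
the job is handed in; nothing more can be done
None
```

The thumbwheels are set to 4‑5‑2 (45.2 rpm) and the load button was pressed down to its hard stop at about 12 N. The job was handed in at about 34 s with the robot clear of the controller.

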